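Call the apprentice and show the next taping step

ROBOT

A 6-joint arm with a two-finger parallel gripper is mounted at the origin on the work surface. World frame = base frame: x ahead of the robot, y to its left, z up, the work surface at z = 0. Lengths are in mm, angles in degrees, forces in N, time in s.
With the tool pointing down it reaches from about 275 to 825 mm from the base axis. Payload 5.2 kg.
Tool frame: the origin (TCP) lies between the finger pads, 19 mm behind the fingertips; this is the grasp point; z points along the fingers, y is the line along which they close (so a half turn about z gives the same grasp; the last joint's range is limited). The gripper opens to 93 mm and grips with 3 to 60 N. Pads are 15 mm wide; open, the fingers measure 128 mm over their backs; the gripper's body (75 mm by 188 mm) begins 65 mm behind the grasp point.
Start: joints at [56.047, 14.817, 87.949, -0, 77.235, -11.62], TCP at [208.981, 508.755, 237.453] pointing down, gripper open.
Joint ranges: [-179.93, 179.93], [-52.35, 119.4], [10.71, 147.94], [-69.91, 249.91], [12.55, 155.21], [-178.61, 178.61]. Speed limits (degrees/s): [147.25, 147.25, 180, 180, 180, 180].

INTERFACE

Orientations are given as a 3x3 rotation matrix whose columns are the frame's x, y, z axes.
In Python, from station import observe, grab_frame, get_calibration, finish_job gives the robot as it stands.
- The arm moves only by the tool send_rows, never from a script. Its argument "plan" is a list that holds one entry, the list of rows, each a list of 6 numbers: the shift along the tool's x, y, z scaled (see below), then the turn, a rotation vector about the tool's x, y, z scaled (see below). In form: [[[tx, ty, tz, ax, ay, az], ...]]. A call has 1 to 20 rows; each row shifts and turns the commanded pose from where the row before left it, along the tool's axes as they then stand; what a row does not reach is not made up. The controller multiplies each number of a shift by 0.25 m and each number of a turn by pi/2 rad. A row lasts 1/8 s, in which the tool goes at most 62.5 mm and 10.7 degrees, less where a joint would pass 70% of its speed; a pose out of reach is approached as far as the arm can. A call with a number of a shift or a turn outside -1 to 1 is refused whole. A call with a gripper value outside its range is refused whole. "hand" is the opening, from -1 (shut) to 1 (fully open), set as the call begins (left out, the last holds). The fingers move at their own pace and stop on an object; the grip force is fixed at half the most. Time passes only in rows, so rows that do not move let the fingers close. It gives the time, the measured TCP pose, the force, the opening and the grip force at its end, in the units of the state.
- observe(): the state, without advancing time (a new reading comes with each control period).
- grab_frame(name): name is "scene" or "top"; returns (picture, depth): 480x640x3 uint8, blue, green, red; 480x640 float32, mm along the optical axis (not along the pixel's ray), 0 where there is no reading.
- get_calibration(name): a dict with "K" (3x3 intrinsics, pixels), "extrinsics" (4x4, takes a point from camera to world coordinates). Camera axes: x right, y up, looking along -z (the intrinsics and any distortion apply to the point x, -y, -z); pixel columns grow to the right and rows downward; lengths in mm; the calibration is good to about 2 mm. A picture is of the moment at which its call begins. get_calibration takes no time and is no camera call.
- finish_job(): hands the job in; it is judged then, once.
The state is a dict: "time_s": time; "q": joint angles; "joint_velocities": joint speeds; "effort": joint torques, N m; "tcp_pos": TCP position; "tcp_rot": TCP orientation; "wrist_force": force on the tool from outside, world axes, zero at the start; "ft_torque": the same for the moment, N m; "grip_width": opening from 0.0 (shut) to 1.0 (fully open); "grasp_force": force on a finger pad.
Only numpy, scipy, OpenCV 4.12 (cv2) and the standard library are available. Lean on these libraries where they do the work, as an engineer would, in place of code of your own. Each camera call takes 0.05 s, during which the arm holds its last target. There are 200 camera calls.

TASK

Call the apprentice by pressing the round button of the grey intercom all the way down, gently, with the fingertips, and let it come up again. Then show what to tape next: point from just above at the middle of the roll of tape that is both large and wide (not at the other two) for two seconds, and after that point from just above at the middle of the open shoulder of the cardboard torso (not the closed one) for two seconds, and finish still pointing there. Keep the fingertips a few centimetres or less above what you point at, touch nothing but the intercom, and move nothing.

Things in the scene. Friction and masses are not known exactly. Their poses are not given: they have to be found in the camera images.
- intercom: Flat grey intercom lying fixed on the table, 80 mm (x) by 130 mm (y), 34 mm high, black speaker grille on its +y half, call button on its -y half. Origin at the centre of its underside.
- call_button_top (a point): Centre of the top of the call button's cap, moving down with it: a round dark-grey cap 32 mm across in a low black housing, on the intercom. It is pressed straight down, 6 mm, against a spring; about 4 N takes it fully down; it springs back up.
- call_button (a joint): Travel of the call button in m: 0 up, 0.006 fully down.
- roll_large_wide: THE ROLL TO POINT AT. Loose roll of paper tape lying flat, cardboard core: 100 mm across, 50 mm high, hole 76 mm across right through. Origin at the centre of its underside, on the table; z up. The rolls may lie in any order. Point at the middle of its hole, just above the roll.
- roll_large_narrow: Another roll of the same tape: 100 mm across but only 20 mm high. Origin at the centre of its underside. Not to be pointed at.
- roll_small_wide: Another roll of the same tape: only 72 mm across, 50 mm high. Origin at the centre of its underside. Not to be pointed at.
- torso: Fixed torso of brown cardboard, round waist about 100 mm across, chest 100 mm deep (a flat pocket adds 10 mm on its +x face) and 240 mm from shoulder to shoulder, with flat shoulder tops at 160 mm and a round neck stub (56 mm across) in the middle up to 190 mm. It may be turned any way. Origin at the centre of its underside, y along the shoulders towards the open one, z up.
- open_shoulder (a point): THE SHOULDER TO POINT AT: centre of the mouth of the open shoulder, 80 mm from the torso's axis, level with the shoulder top (160 mm above the table): a rectangular opening 90 x 70 mm, 68 mm deep, with a dark floor.
- closed_shoulder (a point): Centre of the top of the other shoulder, closed by flat cardboard. Not to be pointed at.
- water_bottle: Clear bottle, 64 mm across, 200 mm high, bystander; origin at the centre of its underside.
- glue_jar: White jar, 56 mm across, 75 mm high, bystander; origin at the centre of its underside.
- canister: Brown-red cylinder, 68 mm across, 150 mm high, bystander; origin at the centre of its underside.
- box_cutter: Yellow box cutter lying flat, 143 mm long, 26 mm wide, 20 mm high, bystander; x along it to the blade, origin under the handle's middle.
- marker: Black marker lying flat, 130 mm long along its y, 18 mm thick, bystander; origin under its middle.
- sanding_block: Cork block 30 x 60 x 22 mm, bystander; origin at the centre of its underside.

How it is judged (in metres and radians):
On the way, in this order (a step that is already met when the one before it is completed fails the run):
1. the call button is pressed fully down with the fingertips (value of joint call_button above 0.0045 m and contact force between the fingers and call_button above 0.5 N), for 0.05 s.
2. with the button up again, the tool point dwells just above the middle of the large wide roll (horizontal distance between the grasp point and roll_large_wide below 0.025 m and z of the grasp point in the frame of roll_large_wide between 0.07 and 0.13 m and value of joint call_button below 0.002 m), for 1.5 s.
3. the tool point dwells just above the middle of the open shoulder (horizontal distance between the grasp point and open_shoulder below 0.025 m and z of the grasp point in the frame of open_shoulder between 0.02 and 0.08 m and value of joint call_button below 0.002 m), for 1.5 s.
At the end, for the whole second after the job is handed in: After the press and the dwell over the large wide roll, the TCP stays within 25 mm sideways of the middle of the open shoulder's mouth and 20 to 80 mm above it (the same zone as over the roll's top, 1.5 s each); the button is up; every loose thing lies within 10 mm of its start (all of step 3 and distance of each of roll_large_wide, roll_large_narrow, roll_small_wide, water_bottle, glue_jar, canister, box_cutter, marker, sanding_block from where it was at the start of the episode below 0.01 m); the robot touches nothing.
It fails at once if the fingers touch anything but the intercom and its button (contact force between the fingers and anything else above 0.5 N and contact force between the fingers and intercom below 0.02 N).
It fails at once if the rest of the arm touches anything (contact force between the arm and anything else above 0.5 N).
It fails at once if a roll or a bystander is moved or lifted more than 10 mm (distance of any of roll_large_wide, roll_large_narrow, roll_small_wide, water_bottle, glue_jar, canister, box_cutter, marker, sanding_block from where it was at the start of the episode above 0.01 m).
It fails at once if the robot points at another roll or at the closed shoulder: TCP within 20 mm of its middle and less than 60 mm above its top ((horizontal distance between the grasp point and roll_large_narrow below 0.02 m and z of the grasp point in the frame of roll_large_narrow between 0.02 and 0.08 m) or (horizontal distance between the grasp point and roll_small_wide below 0.02 m and z of the grasp point in the frame of roll_small_wide between 0.05 and 0.11 m) or (horizontal distance between the grasp point and closed_shoulder below 0.02 m and z of the grasp point in the frame of closed_shoulder between 0 and 0.06 m)).
It fails at once if the button is hit with more than 40 N (contact force between anything else and call_button above 40 N).
It also fails if it takes over 48 s, if anything falls off the work surface, if the arm or the gripper's body presses on something with over 40 N, if the wrist force passes 120 N, or if a joint passes its speed limit or range.

## Working session

There is one attempt and no reset: what is moved stays moved. The work goes in short steps, Python scripts to look and compute and a tool call to move; the robot and the scene stay as the last step left them, time stands still between calls to the robot, and variables do not carry over. Pictures are saved under pics/ and viewed, at most 10 in all, crops included, and the job is handed in when it is done.

Besides the shell and the picture viewer there is one more tool, called after "Call:" as name(argument=value, ...) on one line, values as JSON. send_rows: Moves the arm, as the interface text tells. Shifts and turns lie within -1 to 1; 1 stands for 0.25 m of shift or pi/2 rad of turn. Its arguments: {"type":"object","properties":{"plan":{"type":"array"},"hand":{"type":"number"}},"required":["plan"]}

```bash
mkdir -p pics; cat > h.py <<'E'
import numpy as np, cv2
from station import observe, grab_frame, get_calibration, finish_job
def points(depth,cal):
    K=np.array(cal["K"]);E=np.array(cal["extrinsics"])
    v,u=np.mgrid[0:480,0:640].astype(float)
    x=(u-K[0,2])/K[0,0]*depth; y=(v-K[1,2])/K[1,1]*depth
    P=np.stack([x,-y,-depth,np.ones_like(x)],-1)@E.T
    return P[...,:3]
E
python3 - <<'E'
from h import *
for n in("top","scene"):
    p,d=grab_frame(n);c=get_calibration(n)
    cv2.imwrite(f"pics/{n}0.png",p);np.savez(f"{n}0.npz",p=p,d=d,P=points(d,c))
    print(n,{k:np.round(v,2).tolist() if not isinstance(v,str) else v for k,v in c.items()},(d>0).mean())
s=observe();print(s["time_s"],s["tcp_rot"],s["tcp_pos"],s["wrist_force"])
E
```

```text
top {'K': [[585.04, 0.0, 317.41], [0.0, 585.04, 233.41], [0.0, 0.0, 1.0]], 'extrinsics': [[-0.02, 0.99, -0.14, 409.0], [-1.0, -0.02, -0.0, -21.05], [-0.0, 0.14, 0.99, 1177.12], [0.0, 0.0, 0.0, 1.0]]} 0.9961165364583333
scene {'K': [[541.34, 0.0, 320.94], [0.0, 541.34, 238.47], [0.0, 0.0, 1.0]], 'extrinsics': [[-0.65, -0.65, 0.4, 1065.41], [0.76, -0.56, 0.32, 386.19], [0.01, 0.51, 0.86, 1218.15], [0.0, 0.0, 0.0, 1.0]]} 0.996064453125
0.1 [[-9.24989951e-01  3.79990491e-01 -9.04303782e-04]
 [ 3.79991435e-01  9.24988997e-01 -1.36599069e-03]
 [ 3.17407576e-04 -1.60715535e-03 -9.99998658e-01]] [208.71052527 508.37349926 236.69552683] [ 0.49631416 -0.56073553  0.34491681]
```

View pics/top0.png

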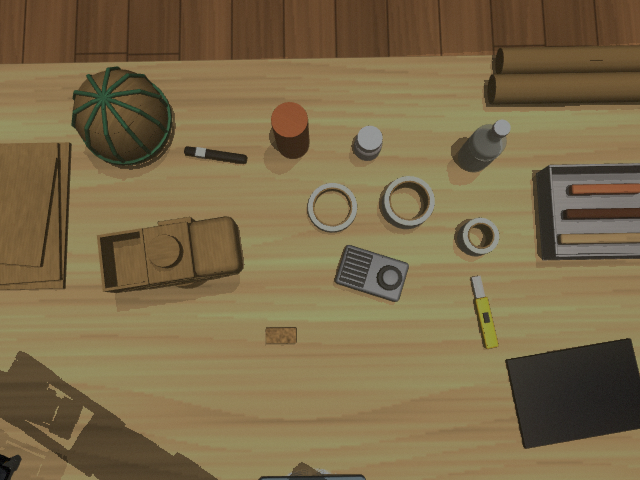

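View pics/scene0.png

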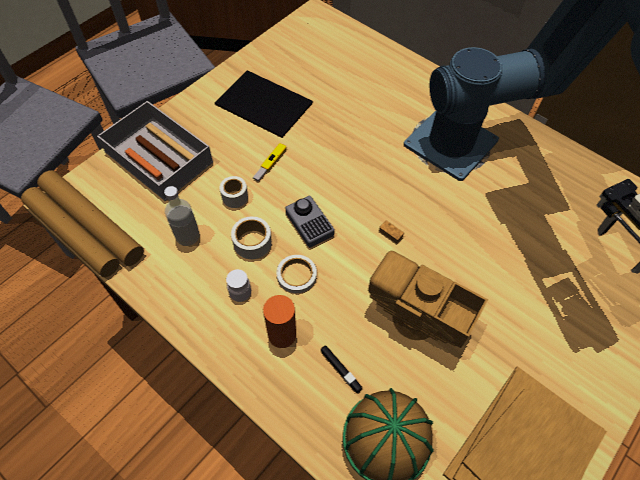

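The top view shows the large wide roll at about (407,202), the narrow one at (332,207), the small one at (479,236) and the button at (390,277). The torso's open shoulder is at (124,260), its neck at (163,251) and its closed shoulder at (216,247). The scene view agrees: the tall large roll is at (251,237), and the open shoulder is the end nearer the arm's start.

```bash
python3 - <<'E'
from h import *
z=np.load("top0.npz");z2=np.load("scene0.npz")
A=z["P"][z["d"]>0];B=z2["P"][z2["d"]>0]
def sel(P,c,r,lo,hi):
    m=(np.hypot(P[:,0]-c[0],P[:,1]-c[1])<r)&(P[:,2]>lo)&(P[:,2]<hi);return P[m]
P=z["P"]
for n,(u,v) in dict(btn=(390,277),neck=(163,251),closed=(216,247),tablept=(300,390)).items(): print(n,P[v,u].round(1))
for n,(u,v),R,h in (("LW",(407,202),50,50),("LN",(332,207),50,20),("SW",(479,236),36,50)):
    c=P[v,u][:2]
    for nm,Q in(("top",A),("scene",B)):
        S=sel(Q,c,R+25,h-5,h+5); (x,y),r=cv2.minEnclosingCircle(S[:,:2].astype(np.float32))
        print(n,nm,len(S),"c",round(x,1),round(y,1),"R",round(r,1),"z",np.median(S[:,2]).round(1))
c=P[277,390][:2]
for nm,Q in(("top",A),("scene",B)):
    S=sel(Q,c,150,28,40);print(nm,"intercom",cv2.minAreaRect(S[:,:2].astype(np.float32)))
    S=sel(Q,c,60,37,70);print(nm,"btn heights",np.percentile(S[:,2],[5,25,50,75,95,100]).round(1))
    S=S[S[:,2]>np.percentile(S[:,2],97)-4];print(cv2.minEnclosingCircle(S[:,:2].astype(np.float32)),len(S))
    n0=P[251,163][:2]
    S=sel(Q,n0,60,183,197);print(nm,"neck",cv2.minEnclosingCircle(S[:,:2].astype(np.float32)),np.median(S[:,2]))
    S=sel(Q,n0,150,154,166);print(nm,"shoulders",cv2.minAreaRect(S[:,:2].astype(np.float32)),np.median(S[:,2]))
    # open floor
    S=sel(Q,P[260,124][:2],28,80,105);print(nm,"floor",len(S),S.mean(0).round(1) if len(S) else 0)
Q=A
# bystanders and things > 100 mm high in reach
lab=((P[...,2]>60)&(z["d"]>0)).astype(np.uint8)
n,l,st,ct=cv2.connectedComponentsWithStats(lab)
for i in range(1,n):
    if st[i,4]>60:
        S=P[l==i];print(st[i][:4],S[:,:2].min(0).round(),S[:,:2].max(0).round(),"zmax",S[:,2].max().round())
E
```

```text
btn [ 477.9 -155.7   57.6]
neck [520.1 243.2 193. ]
closed [529.6 159.8 157.3]
tablept [263.3  21.   -0.7]
LW top 934 c 627.7 -199.0 R 50.4 z 49.4
LW scene 502 c 629.8 -202.4 R 52.0 z 51.3
LN top 858 c 623.7 -49.1 R 50.1 z 19.4
LN scene 520 c 625.2 -51.3 R 51.1 z 21.4
SW top 637 c 556.6 -335.1 R 36.5 z 49.3
SW scene 301 c 557.4 -336.6 R 37.2 z 51.5
top intercom ((534.4990844726562, -140.85293579101562), (130.27642822265625, 178.9613494873047), 70.12865447998047)
top btn heights [37.7 44.  47.  54.4 57.6 61.8]
((477.8122863769531, -155.86141967773438), 15.513545036315918) 147
top neck ((521.827392578125, 244.4773406982422), 28.282012939453125) 189.43406370893626
top shoulders ((521.255859375, 245.16116333007812), (101.02731323242188, 239.2703399658203), 7.768592357635498) 159.1927457202737
top floor 660 [515.6 339.8  94.8]
scene intercom ((543.3478393554688, -128.3292694091797), (160.03990173339844, 183.39736938476562), 72.18279266357422)
scene btn heights [37.3 38.6 43.  51.5 59.4 64.2]
((480.1405334472656, -157.39974975585938), 16.764577865600586) 64
scene neck ((523.071044921875, 242.2361602783203), 28.767488479614258) 191.3521075092831
scene shoulders ((522.5592651367188, 242.61741638183594), (103.66252136230469, 239.0179901123047), 7.924961566925049) 161.2382881377157
scene floor 247 [506.8 336.   96.6]
[ 71  66 101  99] [707. 268.] [888. 444.] zmax 182.0
[271 102  38  49] [728.  -4.] [797.  63.] zmax 156.0
[464 119  47  47] [ 692. -372.] [ 756. -307.] zmax 204.0
[357 126  26  26] [ 723. -147.] [773. -98.] zmax 79.0
[547 163  93  95] [ 510. -648.] [ 691. -467.] zmax 75.0
[ 97 216 146  77] [456. 120.] [587. 370.] zmax 194.0
[  0 454  22  26] [178. 409.] [219. 461.] zmax 349.0
```

Positions agree between views to about 3 mm: button (479,-157,57.5), roll (629,-201), open shoulder (511.5,322.7,160). First I lift, shut the fingers and travel high to the button.

Call:
send_rows(plan=[[[0, 0, -0.12, 0, 0, 0], [0, 0, -0.12, 0, 0, 0], [-0.12, -0.12, 0, 0, 0, 0], [-0.12, -0.12, 0, 0, 0, 0], [-0.12, -0.12, 0, 0, 0, 0], [-0.12, -0.12, 0, 0, 0, 0], [-0.12, -0.12, 0, 0, 0, 0], [-0.12, -0.12, 0, 0, 0, 0], [-0.12, -0.12, 0, 0, 0, 0], [-0.12, -0.12, 0, 0, 0, 0], [-0.12, -0.12, 0, 0, 0, 0], [-0.12, -0.12, 0, 0, 0, 0], [-0.12, -0.12, 0, 0, 0, 0], [-0.12, -0.12, 0, 0, 0, 0], [-0.12, -0.12, 0, 0, 0, 0], [-0.12, -0.12, 0, 0, 0, 0], [-0.12, -0.12, 0, 0, 0, 0], [-0.12, -0.12, 0, 0, 0, 0], [0, 0, 0, 0, 0, 0], [0, 0, 0, 0, 0, 0]]], hand=-1)

```text
time_s: 2.6
tcp_pos: [470.1, -117.2, 296.9]
tcp_rot: [[-0.925, 0.38, -0.001], [0.38, 0.925, 0.001], [0.002, 0.0, -1.0]]
wrist_force: [0.1, 1.0, 0.9]
grip_width: 0.008
grasp_force: 0.0
```

Call:
send_rows(plan=[[[-0.046, -0.066, 0, 0, 0, 0], [-0.046, -0.066, 0, 0, 0, 0], [0, 0, 0.12, 0, 0, 0], [0, 0, 0.12, 0, 0, 0], [0, 0, 0.12, 0, 0, 0], [0, 0, 0.12, 0, 0, 0], [0, 0, 0.12, 0, 0, 0], [0, 0, 0.08, 0, 0, 0], [0, 0, 0.06, 0, 0, 0], [0, 0, 0.04, 0, 0, 0], [0, 0, 0, 0, 0, 0], [0, 0, 0, 0, 0, 0]]])

```text
time_s: 4.1
tcp_pos: [479.8, -157.2, 103.1]
tcp_rot: [[-0.925, 0.38, 0.001], [0.38, 0.925, -0.001], [-0.001, -0.0, -1.0]]
wrist_force: [0.2, -0.7, -0.4]
grip_width: 0.002
grasp_force: 0.0
```

Call:
send_rows(plan=[[[0, 0, 0.04, 0, 0, 0], [0, 0, 0.032, 0, 0, 0], [0, 0, 0.02, 0, 0, 0], [0, 0, 0.004, 0, 0, 0], [0, 0, 0.004, 0, 0, 0], [0, 0, 0.004, 0, 0, 0], [0, 0, 0.004, 0, 0, 0], [0, 0, 0.004, 0, 0, 0], [0, 0, 0, 0, 0, 0]]])

```text
time_s: 5.22
tcp_pos: [479.4, -157.0, 74.6]
tcp_rot: [[-0.925, 0.38, 0.0], [0.38, 0.925, -0.0], [-0.0, -0.0, -1.0]]
wrist_force: [-0.3, 0.4, 1.1]
grip_width: 0.009
grasp_force: 0.6
```

Call:
send_rows(plan=[[[0, 0, 0.004, 0, 0, 0], [0, 0, 0.004, 0, 0, 0], [0, 0, 0.004, 0, 0, 0], [0, 0, 0, 0, 0, 0]]])

```text
time_s: 5.72
tcp_pos: [479.4, -157.0, 71.5]
tcp_rot: [[-0.925, 0.38, 0.0], [0.38, 0.925, -0.0], [-0.0, -0.0, -1.0]]
wrist_force: [-0.1, 0.7, 2.4]
grip_width: 0.003
grasp_force: 1.3
```

Call:
send_rows(plan=[[[0, 0, 0.004, 0, 0, 0], [0, 0, 0.004, 0, 0, 0], [0, 0, 0, 0, 0, 0]]])

```text
time_s: 6.1
tcp_pos: [479.4, -157.0, 69.5]
tcp_rot: [[-0.925, 0.38, 0.0], [0.38, 0.925, -0.0], [-0.0, -0.0, -1.0]]
wrist_force: [-0.2, 1.0, 3.4]
grip_width: 0.007
grasp_force: 1.8
```

Call:
send_rows(plan=[[[0, 0, 0.004, 0, 0, 0], [0, 0, 0, 0, 0, 0], [0, 0, 0, 0, 0, 0]]])

```text
time_s: 6.48
tcp_pos: [479.4, -157.0, 69.0]
tcp_rot: [[-0.925, 0.38, 0.0], [0.38, 0.925, -0.0], [-0.001, -0.0, -1.0]]
wrist_force: [-1.0, 1.3, 8.0]
grip_width: 0.008
grasp_force: 4.1
```

The button bottomed out: the force rose to 8 N and the travel stopped. Release and move over the large wide roll.

Call:
send_rows(plan=[[[0, 0, -0.02, 0, 0, 0], [0, 0, -0.04, 0, 0, 0], [0, 0, -0.08, 0, 0, 0], [0, 0, -0.1, 0, 0, 0], [0, 0, -0.1, 0, 0, 0], [-0.124, 0.013, 0, 0, 0, 0], [-0.124, 0.013, 0, 0, 0, 0], [-0.124, 0.013, 0, 0, 0, 0], [-0.124, 0.013, 0, 0, 0, 0], [-0.124, 0.013, 0, 0, 0, 0], [0, 0, 0, 0, 0, 0], [0, 0, 0, 0, 0, 0]]])

```text
time_s: 7.98
tcp_pos: [627.8, -200.3, 153.0]
tcp_rot: [[-0.925, 0.38, -0.002], [0.38, 0.925, 0.001], [0.002, 0.0, -1.0]]
wrist_force: [-0.1, 0.6, 0.1]
grip_width: 0.003
grasp_force: 0.0
```

```bash
python3 - <<'E'
from h import *
p,d=grab_frame("scene");cv2.imwrite("pics/scene1.png",p)
P=points(d,get_calibration("scene"));B=P[d>0]
for c,r,h in(((629,-201),75,50),((624,-50),75,20),((557,-336),60,50),((479,-157),25,57)):
    m=(np.hypot(B[:,0]-c[0],B[:,1]-c[1])<r)&(abs(B[:,2]-h)<5);print(len(B[m]),cv2.minEnclosingCircle(B[m][:,:2].astype(np.float32)))
print(observe()["tcp_pos"],observe()["wrist_force"])
E
```

```text
410 ((630.4585571289062, -200.65386962890625), 51.063804626464844)
530 ((624.6993408203125, -51.43833541870117), 51.385948181152344)
56 ((579.2075805664062, -345.9361267089844), 28.125194549560547)
100 ((478.43804931640625, -155.9958953857422), 20.105134963989258)
[ 627.72200329 -200.26324967  153.22522343] [ 0.62292185  0.2247257  -0.22822501]
```

View pics/scene1.png

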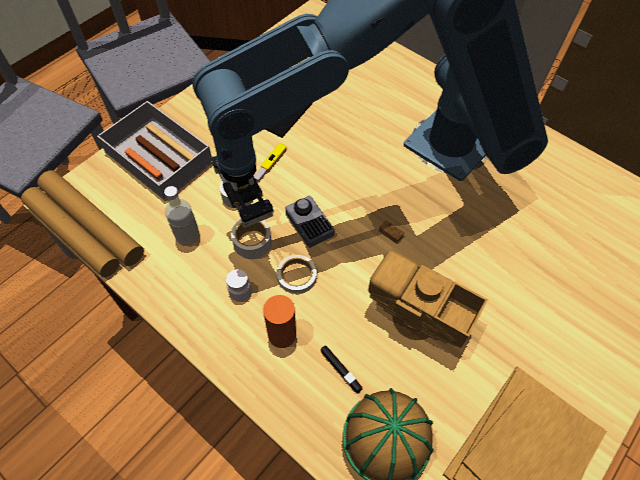

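The gripper hangs over the large wide roll at (251,230). Nothing has moved, and the button is up again. Now descend and dwell.

Call:
send_rows(plan=[[[0, 0, 0.08, 0, 0, 0], [0, 0, 0.08, 0, 0, 0], [0, 0, 0.06, 0, 0, 0], [0, 0, 0, 0, 0, 0], [0, 0, 0, 0, 0, 0], [0, 0, 0, 0, 0, 0], [0, 0, 0, 0, 0, 0], [0, 0, 0, 0, 0, 0], [0, 0, 0, 0, 0, 0], [0, 0, 0, 0, 0, 0], [0, 0, 0, 0, 0, 0], [0, 0, 0, 0, 0, 0], [0, 0, 0, 0, 0, 0], [0, 0, 0, 0, 0, 0], [0, 0, 0, 0, 0, 0], [0, 0, 0, 0, 0, 0], [0, 0, 0, 0, 0, 0], [0, 0, 0, 0, 0, 0], [0, 0, 0, 0, 0, 0], [0, 0, 0, 0, 0, 0]]])

```text
time_s: 10.52
tcp_pos: [628.9, -200.8, 98.5]
tcp_rot: [[-0.925, 0.38, 0.0], [0.38, 0.925, -0.0], [-0.0, -0.0, -1.0]]
wrist_force: [-1.6, -0.1, -0.6]
grip_width: 0.003
grasp_force: 0.0
```

Call:
send_rows(plan=[[[0, 0, -0.16, 0, 0, 0], [0, 0, -0.16, 0, 0, 0], [0, 0, -0.16, 0, 0, 0], [0, 0, -0.16, 0, 0, 0], [0, 0, -0.16, 0, 0, 0], [0.095, 0.135, 0, 0, 0, 0], [0.095, 0.135, 0, 0, 0, 0], [0.095, 0.135, 0, 0, 0, 0], [0.095, 0.135, 0, 0, 0, 0], [0.095, 0.135, 0, 0, 0, 0], [0.095, 0.135, 0, 0, 0, 0], [0.095, 0.135, 0, 0, 0, 0], [0.095, 0.135, 0, 0, 0, 0], [0.095, 0.135, 0, 0, 0, 0], [0.095, 0.135, 0, 0, 0, 0], [0.095, 0.135, 0, 0, 0, 0], [0.095, 0.135, 0, 0, 0, 0], [0.095, 0.135, 0, 0, 0, 0], [0, 0, 0, 0, 0, 0], [0, 0, 0, 0, 0, 0]]])

```text
time_s: 13.02
tcp_pos: [510.0, 322.0, 298.4]
tcp_rot: [[-0.925, 0.38, -0.0], [0.38, 0.925, -0.001], [-0.0, -0.001, -1.0]]
wrist_force: [1.2, -1.1, -0.5]
grip_width: 0.006
grasp_force: 0.0
```

Call:
send_rows(plan=[[[0, 0, 0.1, 0, 0, 0], [0, 0, 0.1, 0, 0, 0], [0, 0, 0.1, 0, 0, 0], [0, 0, 0.052, 0, 0, 0], [0, 0, 0, 0, 0, 0], [0, 0, 0, 0, 0, 0], [0, 0, 0, 0, 0, 0], [0, 0, 0, 0, 0, 0], [0, 0, 0, 0, 0, 0], [0, 0, 0, 0, 0, 0], [0, 0, 0, 0, 0, 0], [0, 0, 0, 0, 0, 0], [0, 0, 0, 0, 0, 0], [0, 0, 0, 0, 0, 0], [0, 0, 0, 0, 0, 0], [0, 0, 0, 0, 0, 0], [0, 0, 0, 0, 0, 0], [0, 0, 0, 0, 0, 0], [0, 0, 0, 0, 0, 0], [0, 0, 0, 0, 0, 0]]])

```text
time_s: 15.52
tcp_pos: [510.0, 322.4, 210.4]
tcp_rot: [[-0.925, 0.38, -0.0], [0.38, 0.925, -0.0], [0.0, -0.0, -1.0]]
wrist_force: [0.2, 0.6, 0.2]
grip_width: 0.009
grasp_force: 0.0
```

```bash
python3 - <<'E'
from h import *
p,d=grab_frame("scene");cv2.imwrite("pics/scene2.png",p)
o=observe();print(o["time_s"],o["tcp_pos"],o["wrist_force"])
E
```

```text
15.575 [509.98091979 322.3983399  210.42326473] [0.04734078 0.39637115 0.91822413]
```

View pics/scene2.png

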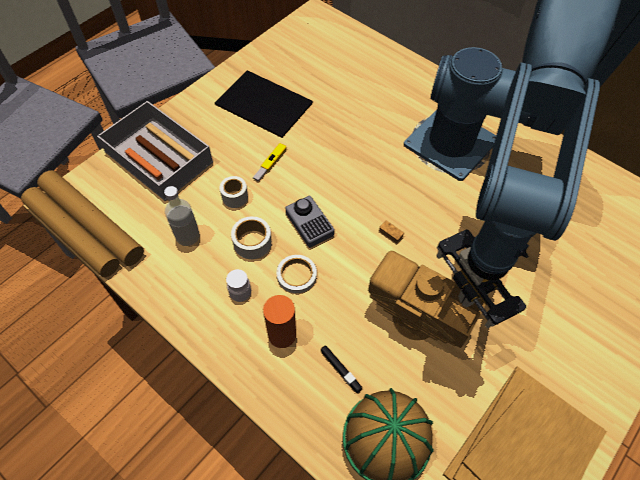

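The gripper hovers over the open shoulder, with its tips near (465,295). All the loose things are where they were, and nothing is touched.

```bash
python3 -c "
from station import finish_job
print(finish_job())"
```

```text
the job is handed in; nothing more can be done
None
```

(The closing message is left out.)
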